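# Straightedge rocking check on two seat plates

### The job

One of the two steel seat plates on the bench is bent, so a straightedge laid along it rocks. Lay the aluminium straightedge along the middle of a plate, setting it down without dropping it, let go, and push down with the fingers near its two ends, first the end with the hanging eye, then the plain end, to see whether it rocks; if it stays level, move it to the other plate and do the same there. Once you have rocked it on the bent plate, leave it lying there along the middle of that plate, and do not disturb the other things on the bench.

Things in the scene. Friction and masses are not known exactly. Their poses are not given: they have to be found in the camera images.
- straightedge: aluminium bar 280 x 24 x 16 mm high, 0.28 kg, with a round hanging eye (40 across, 8 thick) on one end, reaching 34 mm past the bar. Starts flat on the bench. Origin: middle of the bar's underside (weight centre 8 mm towards the eye); x towards the eye, z up. On the bent plate it rests sloping 0.029 rad (eye down, if centred); 1 N near the raised end rocks it; let go, it may rock back
- eye_end (a point): place to push at the eye end: on the bar's top face, 110 mm from its middle towards the eye, 16 mm above the underside
- plain_end (a point): place to push at the plain end: on the bar's top face, 110 mm from its middle away from the eye. On the bent plate this point and eye_end differ in height by about 6 mm, and a push on the higher one reverses that while it lasts; on the flat plate both stay equally high
- plate_a: steel plate 280 x 90 mm, 10 thick, with a scribed centre line, on two packers, fixed to the bench. Origin: on the bench under its middle; x along its length, z up. plate_a and plate_b look alike, but one is bent (which one is to be found): the flat one's face is level, 22 mm above the bench; the bent one's slopes up from 20 mm at both short edges to a crosswise ridge of 24 mm at mid-length
- plate_b: steel plate 280 x 90 mm, 10 thick, with a scribed centre line, on two packers, fixed to the bench. Origin: on the bench under its middle; x along its length, z up. plate_a and plate_b look alike, but one is bent (which one is to be found): the flat one's face is level, 22 mm above the bench; the bent one's slopes up from 20 mm at both short edges to a crosswise ridge of 24 mm at mid-length
- spray_can: bystander: upright grey spray can, 56 mm across, 170 mm high; origin under its base
- tape_roll: bystander: cardboard-coloured roll of tape lying flat, 90 mm across, 30 mm high; origin at the centre of its underside
- screwdriver: bystander: screwdriver lying on the left of the bench, handle to its own -x
- clip_box: bystander: open wooden clip box 130 x 80 x 40 mm; origin under its centre

How it is judged:
On the way, in this order (a step that is already met when the one before it is completed fails the run):
1. the straightedge lies along the middle of one of the plates and has been let go (((horizontal distance between straightedge and plate_a below 0.03 m and z of straightedge in the frame of plate_a between 0.017 and 0.03 m and angle between the x axis of straightedge and the x axis of plate_a, either way round below 0.15 rad) or (horizontal distance between straightedge and plate_b below 0.03 m and z of straightedge in the frame of plate_b between 0.017 and 0.03 m and angle between the x axis of straightedge and the x axis of plate_b, either way round below 0.15 rad)) and contact force between the fingers and straightedge below 0.1 N and linear speed of straightedge below 0.02 m/s), for 0.2 s.
2. on the bent plate, the fingers push the eye end down (over 1 N, within 45 mm of eye_end) so that the straightedge slopes down to the eye (((horizontal distance between straightedge and plate_a below 0.03 m and z of straightedge in the frame of plate_a between 0.017 and 0.03 m and angle between the x axis of straightedge and the x axis of plate_a, either way round below 0.15 rad) or (horizontal distance between straightedge and plate_b below 0.03 m and z of straightedge in the frame of plate_b between 0.017 and 0.03 m and angle between the x axis of straightedge and the x axis of plate_b, either way round below 0.15 rad)) and contact force between the fingers and straightedge above 1 N and horizontal distance between the grasp point and eye_end below 0.045 m and angle between straightedge's own x axis and vertical above 1.5858 rad), for 0.1 s.
3. on the bent plate, the fingers push the plain end down (over 1 N, within 45 mm of plain_end) so that the straightedge has rocked over to slope down to the plain end (((horizontal distance between straightedge and plate_a below 0.03 m and z of straightedge in the frame of plate_a between 0.017 and 0.03 m and angle between the x axis of straightedge and the x axis of plate_a, either way round below 0.15 rad) or (horizontal distance between straightedge and plate_b below 0.03 m and z of straightedge in the frame of plate_b between 0.017 and 0.03 m and angle between the x axis of straightedge and the x axis of plate_b, either way round below 0.15 rad)) and contact force between the fingers and straightedge above 1 N and horizontal distance between the grasp point and plain_end below 0.045 m and angle between straightedge's own x axis and vertical below 1.5558 rad), for 0.1 s.
At the end, for the whole second after the job is handed in: the straightedge lies still on the bent plate (so it slopes over 0.015 rad one way or the other, or its middle is still raised on the ridge), its middle within 30 mm of the plate's middle and within 0.15 rad of the plate's length, either way round (((horizontal distance between straightedge and plate_a below 0.03 m and z of straightedge in the frame of plate_a between 0.017 and 0.03 m and angle between the x axis of straightedge and the x axis of plate_a, either way round below 0.15 rad) or (horizontal distance between straightedge and plate_b below 0.03 m and z of straightedge in the frame of plate_b between 0.017 and 0.03 m and angle between the x axis of straightedge and the x axis of plate_b, either way round below 0.15 rad)) and linear speed of straightedge below 0.03 m/s and (angle between straightedge's own x axis and vertical above 1.5858 rad or angle between straightedge's own x axis and vertical below 1.5558 rad or z of straightedge in the frame of plate_a above 0.0232 m or z of straightedge in the frame of plate_b above 0.0232 m)); the robot touches nothing.
It fails at once if a bystander (spray can, tape roll, screwdriver or clip box) is moved by over 20 mm (distance of any of spray_can, tape_roll, screwdriver, clip_box from where it was at the start of the episode above 0.02 m).
It fails at once if the straightedge is dropped: it moves faster than 0.5 m/s while the fingers do not touch it (a fall of over about 12 mm) (contact force between the fingers and straightedge below 0.01 N and linear speed of straightedge above 0.5 m/s).
It also fails if it takes over 70 s, if anything falls off the work surface, if the arm or the gripper's body presses on something with over 40 N, if the wrist force passes 120 N, or if a joint passes its speed limit or range.

### The arm

A 6-joint arm with a two-finger parallel gripper is mounted at the origin on the work surface. World frame = base frame: x ahead of the robot, y to its left, z up, the work surface at z = 0. Lengths are in m, angles in rad, forces in N, time in s.
With the tool pointing down it reaches from about 0.325 to 0.9 m from the base axis. Payload 6.1 kg.
Tool frame: the origin (TCP) lies at the very end of the fingers, on their centre line; the grasp point (between the pads) lies 19 mm behind it (grasp_offset is the distance from the TCP to the grasp point, in m); z points along the fingers, y is the line along which they close (so a half turn about z gives the same grasp; the last joint's range is limited). The gripper opens to 85 mm and grips with 20 to 120 N. Pads are 22 mm wide; open, the fingers measure 114 mm over their backs; the gripper's body (76 mm by 85 mm) begins 54 mm behind the grasp point. The pads swing forward as they close: fully open they stand 13 mm farther back than shut.
Start: joints at [-1.456, 0.22, 1.526, -0, 1.395, -0.126], TCP at [0.149, -0.607, 0.231] pointing down, gripper open.
Joint ranges: [-2.98, 2.98], [-0.91, 2.08], [0.09, 2.57], [-1.24, 4.39], [0.2, 2.65], [-2.68, 2.68]. Speed limits (rad/s): [2.57, 2.57, 3.01, 3.14, 3.14, 3.14].

### API

Orientations are given as a 3x3 rotation matrix whose columns are the frame's x, y, z axes.
In Python, from rig import reach, movel, move_joints, gripper_to, dwell, solve_ik, get_image, Unreachable, job_done, get_clock, get_joint_pos, get_qvel, get_effort, get_eef_pos, get_eef_rot, get_ft_force, get_wrist_torque, get_gripper_width, get_grip_force, grasp_offset gives the robot as it stands. Calls block until the motion is done:
- reach(position, orientation): joint-space move of the TCP to a pose.
- movel(position, orientation=None, max_speed=0.15, stop_force=None): straight line of the TCP; orientation=None keeps the orientation; max_speed is the mean speed in m/s. With stop_force (N) it stops when the force on the tool has changed by that much, and returns True; else False.
- move_joints(angles): joint-space move.
- gripper_to(opening): opening from 0.0 (shut) to 1.0 (fully open); the grip force is fixed at half the most; returns when the fingers have stopped.
- dwell(seconds).
- solve_ik(position, orientation): joint angles nearest the present ones, or None.
- get_image(name): name is "side" or "top"; returns a dict with "img" (480x640x3 uint8, blue, green, red), "camera_matrix" (3x3 intrinsics, pixels), "origin" and "orientation" of the camera in the world. Camera axes: x right, y down, z forward; pixel columns grow to the right and rows downward; lengths in m; the calibration is good to about 2 mm. A picture is of the moment at which its call begins. There is no depth.
A pose or a line that the arm cannot do raises Unreachable and nothing moves.
- job_done(): hands the job in; it is judged then, once.
Readings, each from a call of its own:
- get_clock(): time.
- get_joint_pos(): joint angles.
- get_qvel(): joint speeds.
- get_effort(): joint torques, N m.
- get_eef_pos(): TCP position.
- get_eef_rot(): TCP orientation.
- get_ft_force(): force on the tool from outside, world axes, zero at the start.
- get_wrist_torque(): the same for the moment, N m.
- get_gripper_width(): opening from 0.0 (shut) to 1.0 (fully open).
- get_grip_force(): force on a finger pad.
Only numpy, scipy, OpenCV 4.12 (cv2) and the standard library are available. Lean on these libraries where they do the work, as an engineer would, in place of code of your own. Each camera call takes 0.05 s, during which the arm holds its last target. There are 200 camera calls.

## Working session

There is one attempt and no reset: what is moved stays moved. The work goes in short steps, each a Python script; the robot and the scene stay as the last script left them, time stands still between calls to the robot, and variables do not carry over. Pictures are saved under pics/ and viewed, at most 10 in all, crops included, and the job is handed in when it is done.

```bash
mkdir -p pics
cat > h.py <<'E'
import numpy as np, cv2
from rig import *
def px2w(c,u,v,z):
    d=np.array(c["orientation"])@np.linalg.inv(c["camera_matrix"])@np.array([u,v,1.]);o=np.array(c["origin"])
    return o+d*(z-o[2])/d[2]
E
python3 - <<'E'
from h import *
for n in("top","side"):
    c=get_image(n);cv2.imwrite(f"pics/{n}0.png",c["img"]);print(c["camera_matrix"],c["origin"],c["orientation"])
    if n=="top": np.savez("top.npz",**{k:np.array(v) for k,v in c.items()})
print(get_clock(),get_eef_rot(),grasp_offset() if callable(grasp_offset) else grasp_offset)
E
```

```text
[[461.12723119   0.         322.66455154]
 [  0.         461.12723119 241.91137155]
 [  0.           0.           1.        ]] [ 0.38265978 -0.0063905   1.09291591] [[ 0.06759623 -0.97603569  0.20684556]
 [-0.99769772 -0.06726482  0.00864286]
 [ 0.00547769 -0.20695357 -0.97833543]]
[[588.31808225   0.         321.72139196]
 [  0.         588.31808225 232.94935234]
 [  0.           0.           1.        ]] [-0.10223979  0.97056289  1.32797421] [[-0.82824761 -0.40381017  0.38851415]
 [-0.56018501  0.61410453 -0.55593919]
 [-0.0140944  -0.67809511 -0.73483901]]
0.1 [[ 9.71159370e-01  2.38431210e-01 -1.88839953e-04]
 [ 2.38431178e-01 -9.71157880e-01  1.71611215e-03]
 [ 2.25781288e-04 -1.71164373e-03 -9.99998510e-01]] 0.0187
```

View pics/top0.png

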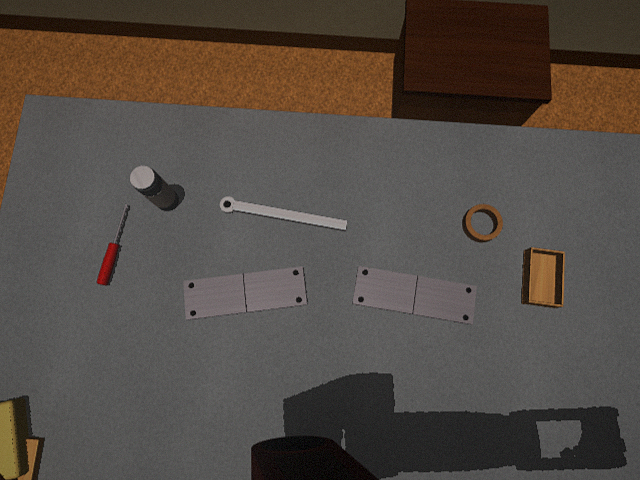

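View pics/side0.png

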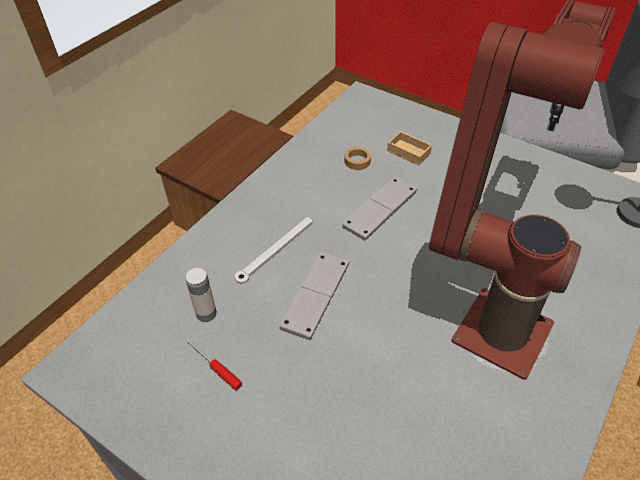

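Run:
```python
import cv2
i=cv2.imread("pics/top0.png")[190:330,170:490];cv2.imwrite("pics/crop.png",cv2.resize(i,None,fx=2.5,fy=2.5,interpolation=cv2.INTER_CUBIC))
```

```text
(no output)
```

View pics/crop.png

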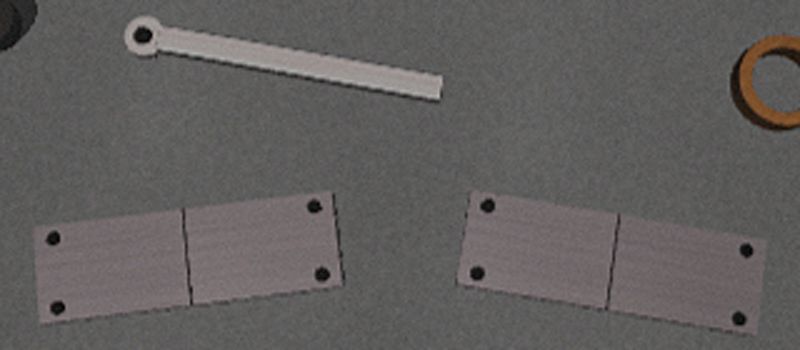

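Run:
```python
from h import *
c=dict(np.load("top.npz"))
w=lambda x,y,z:px2w(c,170+(x+.5)/2.5-.5,190+(y+.5)/2.5-.5,z)[:2]
for n,P,L in(("L",[(35,227),(333,193),(343,285),(41,323)],[(183,209),(191,304)]),("R",[(471,191),(766,239),(757,333),(458,285)],[(619,214),(607,309)])):
    q=np.array([w(*p,.022) for p in P]);l=[w(*p,.022) for p in L]
    d=(q[0]+q[3]-q[1]-q[2])/2
    print(n,q.mean(0),np.mean(l,0),np.arctan2(d[1],d[0]),np.linalg.norm(d),np.linalg.norm(q[0]-q[3]),np.hypot(*q[0]),[np.round(x,3).tolist() for x in q])
e=w(144,36,.008);p=w(440,88,.016);d=e-p;print("bar",e,p,np.linalg.norm(d),np.arctan2(d[1],d[0]),p+d/np.linalg.norm(d)*.14)
u=w(162,27,.016)-w(441,76,.016);print(np.arctan2(u[1],u[0]))
for s in[(146,167),(177,195),(128,206),(103,283)]:print(px2w(c,*s,0)[:2])
```

```text
L [0.47757434 0.17432022] [0.47787744 0.17583182] 1.7588049127908865 0.2787521591176861 0.08895947508660079 0.58942744450597 [[0.495, 0.32], [0.546, 0.045], [0.461, 0.03], [0.408, 0.303]]
R [ 0.4997686  -0.21841999] [ 0.50019417 -0.2189098 ] 1.4781183739794963 0.2776987709386934 0.08880351588770986 0.5631471967450403 [[0.557, -0.084], [0.531, -0.361], [0.443, -0.352], [0.468, -0.076]]
bar [0.69026782 0.24214271] [ 0.65590855 -0.0493542 ] 0.293514915004852 1.4534659247603978 [0.67229715 0.08968325]
1.4601707112863027
[0.77455711 0.45741408]
[0.70721042 0.37042325]
[0.67083242 0.48657723]
[0.47854089 0.51625365]
```

```bash
cat >> h.py <<'E'
def R(yaw,s=1):
    x=s*np.array([np.cos(yaw),np.sin(yaw),0]);z=np.array([0,0,-1.]);return np.column_stack([x,np.cross(z,x),z])
BAR=(np.array([.6725,.0897]),1.457)
PL={"L":(np.array([.4777,.1750]),1.759),"R":(np.array([.5000,-.2187]),1.478)}
def at(pose,dx,z): return np.r_[pose[0]+dx*np.array([np.cos(pose[1]),np.sin(pose[1])]),z]
E
python3 - <<'E'
from h import *
i=cv2.imread("pics/top0.png").astype(float)
for P,L in(([(35,227),(333,193),(343,285),(41,323)],[(183,209),(191,304)]),([(471,191),(766,239),(757,333),(458,285)],[(619,214),(607,309)])):
    for h in([P[0],L[0],L[1],P[3]],[L[0],P[1],P[2],L[1]]):
        h=np.array(h)/2.5+[170,190];h=h.mean(0)+(h-h.mean(0))*.6
        m=np.zeros(i.shape[:2],np.uint8);cv2.fillPoly(m,[np.round(h).astype(int)],255);print(cv2.mean(i,m)[:3],m.sum()/255)
for s in(1,-1):
    for n,p in [("B",BAR),*PL.items()]:
        print(s,n,[None if (q:=solve_ik(at(p,d,.03),R(p[1],s))) is None else np.round(q,2).tolist() for d in(-.11,0,.11)])
E
```

```text
(108.7372013651877, 106.76564277588167, 115.5938566552901) 879.0
(111.28213879408418, 109.44141069397041, 118.5551763367463) 879.0
(107.75452488687783, 105.8212669683258, 114.55656108597286) 884.0
(100.19481981981981, 98.53603603603604, 106.87049549549549) 888.0
1 B [[-0.15, 0.51, 1.56, -0.0, 1.07, -0.04], [0.02, 0.54, 1.51, -0.0, 1.09, 0.13], [0.17, 0.61, 1.4, -0.0, 1.12, 0.29]]
1 L [[-0.02, 0.18, 1.99, -0.0, 0.97, -0.21], [0.2, 0.19, 1.97, -0.0, 0.97, 0.01], [0.41, 0.25, 1.9, -0.0, 0.99, 0.22]]
1 R [[-0.72, 0.36, 1.76, -0.0, 1.02, -0.63], [-0.56, 0.27, 1.88, -0.0, 0.99, -0.46], [-0.36, 0.22, 1.94, -0.0, 0.98, -0.27]]
-1 B [None, None, None]
-1 L [None, None, None]
-1 R [[-0.72, 0.36, 1.76, -0.0, 1.02, 2.51], [-0.56, 0.27, 1.88, -0.0, 0.99, 2.68], None]
```

Run:
```python
from h import *
r=R(BAR[1])
gripper_to(1.0)
reach(at(BAR,0,.10),r)
print(movel(at(BAR,0,.004),r,.1,stop_force=8),get_eef_pos())
gripper_to(0.0);print(get_gripper_width(),get_grip_force())
movel(at(BAR,0,.10),r,.12);print(get_ft_force(),get_clock(),get_gripper_width())
for n in("top","side"):
    c=get_image(n);cv2.imwrite(f"pics/{n}1.png",c["img"])
a=cv2.imread("pics/top1.png")[120:320,150:470];cv2.imwrite("pics/c1.png",cv2.resize(a,None,fx=2.5,fy=2.5))
```

```text
False [0.67334612 0.08973934 0.00501034]
0.25923006614304206 60.580540895462036
[-0.37019717  0.22475707 -2.46709692] 6.05 0.2630147282371551
```

View pics/side1.png

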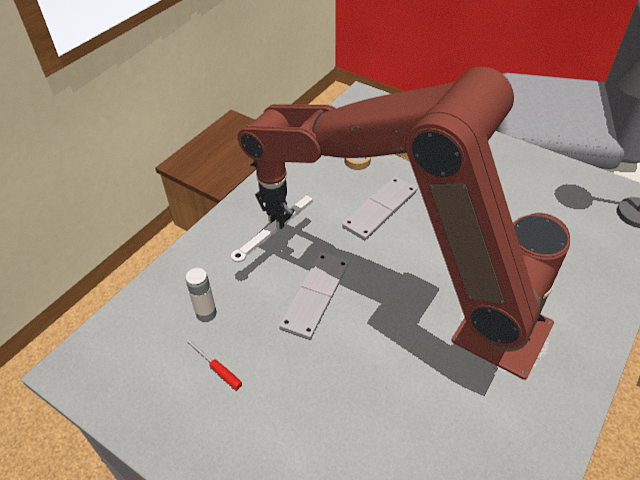

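The bar is held level, with the eye at (238,256) in the side view. I'll set it down on the right plate first, because the brightness of its two halves differs most.

```bash
cat >> h.py <<'E'
def place(p):
    r=R(p[1]); reach(at(p,0,.10),r); movel(at(p,0,.036),r,.1)
    s=movel(at(p,0,.022),r,.02,stop_force=2.5); print("touch",s,get_eef_pos(),get_ft_force())
    gripper_to(.6); dwell(.3); movel(at(p,0,.10),r,.12); gripper_to(0.); print("t",get_clock())
def push(p,dx):
    r=R(p[1]); reach(at(p,dx,.065),r); z=.046;f0=get_ft_force()[2];log=[]
    movel(at(p,dx,z),r,.08)
    a=movel(at(p,dx,.028),r,.015,stop_force=1.0);z1=get_eef_pos()[2];f1=get_ft_force()[2]-f0
    b=movel(at(p,dx,z1-.010),r,.015,stop_force=4.0);dwell(.3)
    print("push",dx,a,z1,f1,b,get_eef_pos()[2],get_ft_force()[2]-f0,get_clock())
    c=get_image("side"); 
    movel(at(p,dx,.065),r,.06);return c
E
python3 - <<'E'
from h import *
p=PL["R"];place(p)
c=push(p,.11);cv2.imwrite("pics/pe.png",c["img"])
c=push(p,-.11);cv2.imwrite("pics/pp.png",c["img"])
reach(at(p,-.0,.25),R(p[1]))
c=get_image("side");cv2.imwrite("pics/side2.png",c["img"])
cv2.imwrite("pics/c2.png",np.hstack([cv2.resize(cv2.imread(f)[150:300,300:440],None,fx=2.8,fy=2.8,interpolation=2) for f in("pics/pe.png","pics/pp.png")]))
E
```

```text
touch True [ 0.50033489 -0.21895072  0.02845462] [-0.5779801   0.44750032  4.46699477]
t 10.725
push 0.11 True 0.0370172899409129 4.348491803244469 True 0.03700850450672877 5.807971408995351 12.8583
push -0.11 True 0.037075792882241186 4.894026118068413 True 0.03703425695156949 5.642649689714694 16.0167
```

View pics/c2.png

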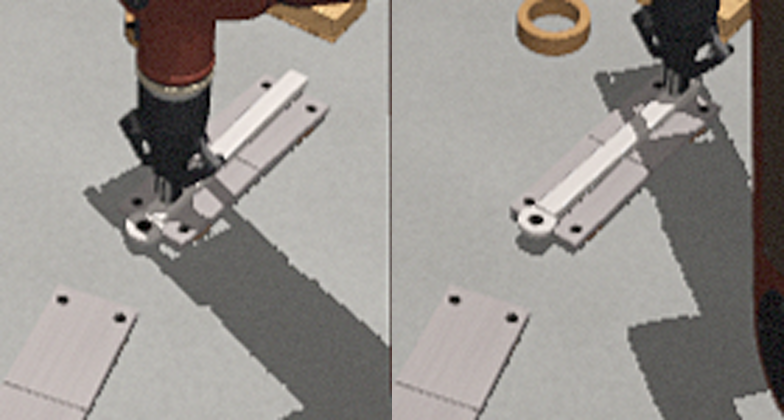

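The heights at the two ends can't tell the plates apart: the stop at 37 mm fits either one. I'll compare the eye's pixels during the push and after letting go, and probe the plain end in small steps.

Run:
```python
from h import *
a,b,e=[cv2.imread(f"pics/{n}.png") for n in("side2","pp","pe")]
# eye region in full image: crop x 235/2.8.. right panel (535-392)/2.8+300, 220/2.8+150
x,y=int(143/2.8+300),int(220/2.8+150)
for A,n in((b,"pp"),(e,"pe")):
    for dx,dy,l in((0,0,"eye"),(-44,26,"ref: other plate")):
        X,Y=x+dx,y+dy
        if l!="eye": X,Y=int(62/2.8+300),int(300/2.8+150)
        t=A[Y-8:Y+9,X-8:X+9]; m=cv2.matchTemplate(a[Y-16:Y+17,X-16:X+17],t,cv2.TM_CCOEFF_NORMED);print(n,l,cv2.minMaxLoc(m)[1],np.array(cv2.minMaxLoc(m)[3])-8)
p=PL["R"];r=R(p[1]);reach(at(p,-.11,.065),r);movel(at(p,-.11,.047),r,.08);f0=get_ft_force()[2]
for z in np.arange(.046,.0345,-.001):
    movel(at(p,-.11,z),r,.02);f=get_ft_force()[2]-f0;print(round(get_eef_pos()[2]*1e3,2),round(f,2),end=" | ")
    if f>3:break
c=get_image("side")["img"];cv2.imwrite("pics/pp2.png",c)
movel(at(p,-.11,.065),r,.1);print(get_clock())
d=get_image("side")["img"];cv2.imwrite("pics/free.png",d)
cv2.imwrite("pics/c3.png",np.hstack([cv2.resize(i[205:255,325:375],None,fx=8,fy=8,interpolation=0) for i in(c,d)]))
```

```text
pp eye 0.7947309613227844 [0 2]
pp ref: other plate 0.9960498809814453 [0 0]
pe eye 0.6587843894958496 [0 0]
pe ref: other plate 0.9956840872764587 [0 0]
46.29 -0.11 | 45.01 -0.02 | 43.87 0.02 | 42.89 -1.08 | 41.92 0.62 | 40.92 -0.03 | 39.93 -0.31 | 38.91 -0.28 | 37.92 -0.41 | 37.15 0.65 | 37.0 7.53 | 22.0917
```

View pics/c3.png

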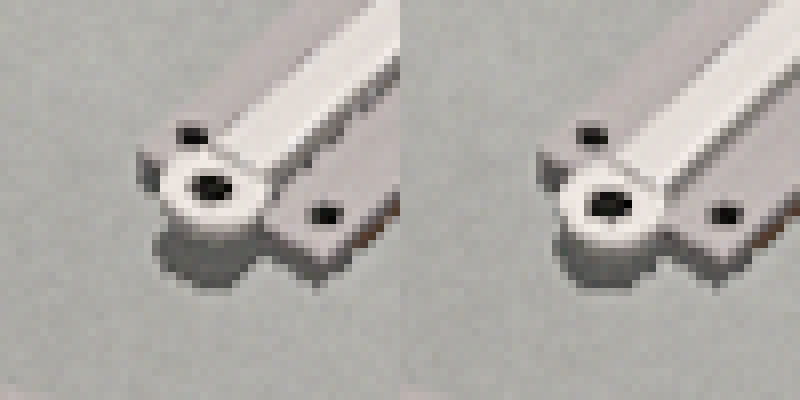

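The left panel is during the plain-end push, with the eye hole at row ~186. The right panel is after release, with the hole at row ~204. The plate's screws stay put, so the bar rocks and this is the bent plate. I'll retreat and check the final position from the top.

Run:
```python
from h import *
move_joints([-1.456,0.22,1.526,0,1.395,-0.126]);dwell(.3)
c=get_image("top");i=c["img"];np.savez("top2.npz",**{k:np.array(v) for k,v in c.items()})
cv2.imwrite("pics/c4.png",cv2.resize(i[230:340,330:500],None,fx=4.5,fy=4.5,interpolation=2));print(get_clock(),get_ft_force())
```

```text
24.2083 [-0.88442995  0.36055151  0.90304586]
```

View pics/c4.png

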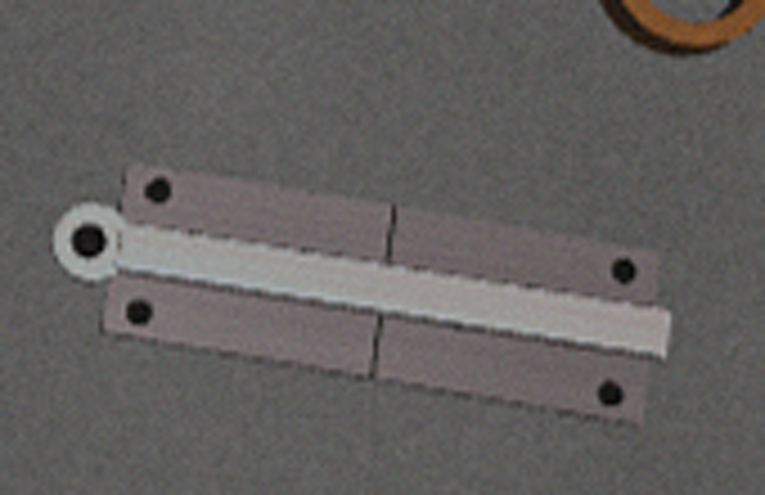

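The bar lies along the plate, from (120,247) to (669,333) in the crop. Its middle is within about 6 mm of the scribed line, and the arm is clear.

```bash
python3 -c "
from rig import *
print(job_done())"
```

```text
the job is handed in; nothing more can be done
None
```

The bent plate is the right-hand one (negative y): the straightedge rocked there when pushed at the eye end and then the plain end, I left it lying along the plate's middle, and the job is handed in; no result came back.

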